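# Clamp the parts bin and hold its sprung lid just below balance

### The job

I want to set the lid spring of the green parts bin that stands between the jaws of the blue vise. First turn the crank by its red knob, clockwise seen from above, until the jaw slides onto the bin and clamps it firmly against the fixed jaw. Then lift the lid by its black bar past its balance point without letting it fly open, bring it back to just below the balance point (within about ten degrees) and finish still holding it there, leaving the things round the vise alone.

Things in the scene. Friction and masses are not known exactly. Their poses are not given: they have to be found in the camera images.
- vise: Blue quick-action vise bolted to the table. Its frame: origin on the table under the bed (bed 110 x 330 x 14 mm), x = towards the bin's hinge (away from the robot), y = from the fixed jaw towards the crank. The jaws close along y. The sliding jaw, steel-faced, 24 mm thick, its top 58 mm above the table, stands between bin and crank.
- fixed_jaw: Fixed jaw at the -y end of the vise: steel-faced block 100 x 22 x 44 mm; origin at the foot of its gripping face, 70 mm from the vise origin; axes as the vise's.
- crank (a joint): Crank angle, rad, grows clockwise seen from above, at most 3.0; it starts between 0.1 and 0.7. Each rad drives the sliding jaw 8 mm towards the fixed jaw. It turns freely except for a friction of about 5 N at the knob and stays where it is left. At about 2.0 rad the bin meets both jaws and the crank soon goes no further (within about 0.05 rad); turning on until the push at the knob is 10 to 15 N makes a firm clamp.
- crank_hub (a point): Point on the vertical axis of the crank, at the height of the middle of the knob (84 mm above the table).
- crank_knob (a point): Middle of the upright red knob at the end of the crank arm, 70 mm from the axis. The knob is round, 23 mm thick, 40 mm high (20 mm above and below this point), and spins freely on the arm.
- bin: Green sheet-steel bin, 130 x 120 x 95 mm, 1.2 kg and its lid as much again, loose on the vise bed (14 mm above the table). Origin under its centre; x = towards the lid's hinge, y = towards the crank. On its -y side by the hinge an aluminium quadrant strip with a red mark at the balance angle: 0.058 m from the hinge.
- lid (a joint): Lid angle, rad: 0 shut, grows as the bar goes up, stop at 1.75. Over-centre spring: the balance point is at 1.00 rad. Below it the lid falls shut by itself, above it it flies open to the stop. The lid is a 9 mm steel plate; it needs about 2 N at the bar when shut, falling to nothing at the balance point (0.5 N at 0.88 rad).
- lid_hinge (a point): Middle of the lid's hinge line at the bin's far top rim; the hinge line is parallel to the bin's y.
- lid_bar (a point): Middle of the black round bar handle, 12 mm thick, 90 mm long between its two struts, parallel to the hinge. With the lid shut it lies 165 mm in front of (-x of the bin) and 34 mm above the hinge line (149 mm above the table; its centre is 29 mm above the lid's top face and 22 mm in front of the lid's edge); it moves about the hinge on a circle of 168 mm radius and turns with the lid.
- jar_mid (a point): Small jar, brown with white lid, 47 mm across, 44 mm high, loose bystander; centre.
- tape_mid (a point): Green tape measure 32 x 79 x 67 mm, loose bystander; centre.
- wire_spool_mid (a point): Yellow spool of copper wire, 48 mm across, 40 mm high, loose bystander; centre.
- bit_case_mid (a point): Dark blue drill bit case 55 x 100 x 27 mm, loose bystander; centre.
There are look-alikes about, which are no part of the job. Of the things that look like the bin, the larger one is meant.

How it is judged (in metres and radians):
On the way, in this order (a step that is already met when the one before it is completed fails the run):
1. the jaw clamps the bin against the fixed jaw (contact force between fixed_jaw and bin above 10 N and value of joint lid below 0.3 rad), for 0.2 s.
2. the lid is raised past its balance point (value of joint lid above 1.04 rad), for 0.1 s.
At the end, for the whole second after the job is handed in: The gripper's fingers still touch the bin's lid (over 0.3 N) and hold it still between 0.76 and 0.98 rad, just below the balance point at 1.00 rad, and the bin is still clamped against the fixed jaw (over 6 N) (value of joint lid between 0.76 and 0.98 rad and velocity of joint lid between -0.08 and 0.08 rad/s and contact force between the fingers and bin above 0.3 N and contact force between fixed_jaw and bin above 6 N); the arm keeps its last pose, push and grip.
It fails at once if the lid flies open (past 1.5 rad) (value of joint lid above 1.5 rad).
It fails at once if a bystander is moved by more than 20 mm (distance of any of jar_mid, tape_mid, wire_spool_mid, bit_case_mid from where it was at the start of the episode above 0.02 m).
It also fails if it takes over 54 s, if anything falls off the work surface, if the arm or the gripper's body presses on something with over 40 N, if the wrist force passes 120 N, or if a joint passes its speed limit or range.

### The arm

A 6-joint arm with a two-finger parallel gripper is mounted at the origin on a cart in front of the work surface, level with it; the furniture and walls round the work are solid. World frame = base frame: x ahead of the robot, y to its left, z up, the work surface at z = 0. Lengths are in mm, angles in rad, forces in N, time in s.
With the tool pointing down it reaches from about 275 to 775 mm from the base axis. Payload 14.6 kg.
Tool frame: the origin (TCP) lies where the fingers leave the gripper's body, on its centre line; the fingertips stand 73 mm ahead of it and the grasp point (between the pads) lies 54 mm ahead of it; z points along the fingers, y is the line along which they close (so a half turn about z gives the same grasp; the last joint's range is limited). The gripper opens to 85 mm and grips with 20 to 120 N. Pads are 22 mm wide; open, the fingers measure 114 mm over their backs; the gripper's body (76 mm by 85 mm) begins 54 mm behind the grasp point. The pads swing forward as they close: fully open they stand 13 mm farther back than shut.
Start: joints at [-1.365, 0.263, -0.048, 1.259, 0, 1.415], TCP at [185.331, -491.204, 303.878] pointing down, gripper open.
Joint ranges: [-2.65, 2.65], [-0.89, 1.7], [-1.18, 1.37], [-2.13, 2.11], [-1.35, 1.29], [-3.14, 3.14]. Speed limits (rad/s): [1.89, 1.89, 2.57, 2.79, 3.14, 3.14].

### API

Orientations are given as a unit quaternion [x, y, z, w].
In Python, from workcell import status, cams, ticket gives the robot as it stands.
- The arm moves only by the shell command python3 -m inch 'ROWS'. ROWS is JSON, a list of rows, each an object with "translation": the shift along the tool's x, y, z in m, a list of three; "angular": the turn, a rotation vector about the tool's x, y, z in rad, a list of three; "hand": the finger opening in m, from 0 to 0.0854. A call has 1 to 20 rows; each row is the pose to reach, as a shift and turn from the pose commanded when the call began, along the tool's axes at that moment; what a row does not reach only later rows make up. A row lasts 1/12 s, in which the tool goes at most 41.7 mm and 7.16 degrees, less where a joint would pass 70% of its speed; a pose out of reach is approached as far as the arm can. A call with a gripper value outside its range is refused whole. The fingers move at their own pace and stop on an object; the grip force is fixed at half the most. Time passes only in rows, so rows that repeat a pose let the fingers close. It gives the time, the measured TCP pose, the force, the opening and the grip force at its end, in the units of the state.
- status.observe(): the state, without advancing time (a new reading comes with each control period).
- cams.capture(name): name is "side" or "top"; returns the picture (480x640x3 uint8, red, green, blue); there is no depth.
- cams.calibration(name): a dict with "fx", "fy", "cx", "cy" (pixels), "extrinsics" (4x4, takes a point from world to camera coordinates). Camera axes: x right, y up, looking along -z (the intrinsics and any distortion apply to the point x, -y, -z); pixel columns grow to the right and rows downward; lengths in mm; the calibration is good to about 2 mm. A picture is of the moment at which its call begins. calibration takes no time and is no camera call.
- ticket.close_job(): hands the job in; it is judged then, once.
The state is a dict: "clock": time; "joint_pos": joint angles; "joint_vel": joint speeds; "effort": joint torques, N m; "tool_pos": TCP position; "tool_rot": TCP orientation; "wrist_force": force on the tool from outside, world axes, zero at the start; "ft_torque": the same for the moment, N m; "grip_width": finger opening in mm; "gripper_force": force on a finger pad.
Only numpy, scipy, OpenCV 4.12 (cv2) and the standard library are available. Lean on these libraries where they do the work, as an engineer would, in place of code of your own. Each camera call takes 0.05 s, during which the arm holds its last target. There are 200 camera calls.

## Working session

There is one attempt and no reset: what is moved stays moved. The work goes in short steps, Python scripts to look and compute and a shell command to move; the robot and the scene stay as the last step left them, time stands still between calls to the robot, and variables do not carry over. Pictures are saved under pics/ and viewed, at most 10 in all, crops included, and the job is handed in when it is done.

```bash
ls; mkdir -p pics; python3 - <<'E'
from workcell import status,cams
import cv2,numpy as np
for n in("top","side"):
    cv2.imwrite(f"pics/{n}0.png",cams.capture(n)[:,:,::-1]); c=cams.calibration(n); print(n,{k:(np.round(v,3).tolist() if k=="extrinsics" else v) for k,v in c.items()})
s=status.observe();print(s)
E
```

```text
pics
top {'fx': 518.1100637822467, 'fy': 518.1100637822467, 'cx': 325.4593112876869, 'cy': 243.73556840489334, 'extrinsics': [[-0.038, -0.999, 0.003, -26.474], [0.972, -0.036, 0.233, -650.847], [-0.232, 0.012, 0.973, -866.049], [0.0, 0.0, 0.0, 1.0]]}
side {'fx': 462.1536330108127, 'fy': 462.1536330108127, 'cx': 317.516046173043, 'cy': 251.10532287109777, 'extrinsics': [[0.976, -0.217, -0.013, -619.68], [0.137, 0.568, 0.811, -164.613], [-0.168, -0.794, 0.585, -851.304], [0.0, 0.0, 0.0, 1.0]]}
{'clock': 0.1, 'joint_pos': array([-1.36532622e+00,  2.63519985e-01, -4.88439476e-02,  1.25940229e+00,
       -2.59298041e-06,  1.41548851e+00]), 'joint_vel': array([ 0.00068494,  0.00023547,  0.00031732, -0.00243278, -0.00039814,
        0.00132082]), 'effort': array([-1.41932810e-04, -6.38577747e+01,  3.85064685e+01,  1.00858786e-02,
       -2.90821672e-04, -3.70403228e-06]), 'tool_pos': array([ 185.28349224, -491.04501689,  303.46071199]), 'tool_rot': array([ 9.83773867e-01,  1.79412218e-01, -1.34578298e-05, -4.84761820e-04]), 'wrist_force': array([-0.71068266,  0.12307295,  0.7785403 ]), 'ft_torque': array([-0.00509902, -0.00074448,  0.02244743]), 'gripper_force': 0.0, 'grip_width': 85.11009431366655}
```

View pics/top0.png

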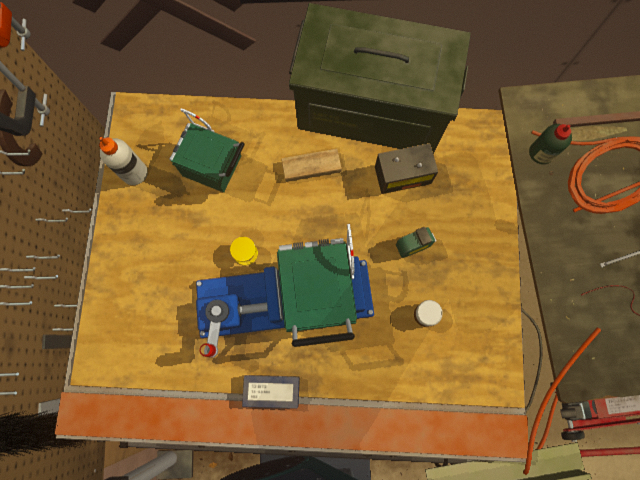

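View pics/side0.png

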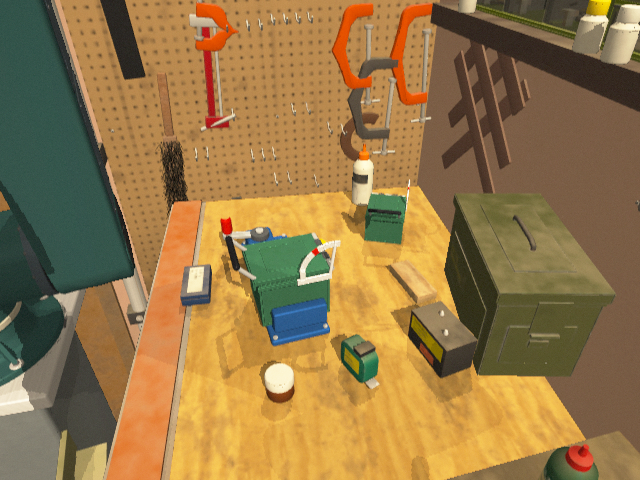

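The large green bin in the vise is at top (318,285), and the small look-alike is at top (207,155). The larger bin, between the blue jaws, is the one meant. The crank hub is at about (216,311), the red knob at (208,350) and the black bar at (323,339). Bystanders are the spool (243,250), the tape (416,242), the jar (429,313) and the case (271,391). I'll confirm these in an enlarged crop.

```bash
python3 - <<'E'
import cv2
a=cv2.imread("pics/top0.png")[220:370,185:385];cv2.imwrite("pics/topc.png",cv2.resize(a,None,fx=4,fy=4,interpolation=cv2.INTER_CUBIC))
a=cv2.imread("pics/side0.png")[205:355,175:375];cv2.imwrite("pics/sidec.png",cv2.resize(a,None,fx=4,fy=4,interpolation=cv2.INTER_CUBIC))
E
```

```text
(no output)
```

View pics/topc.png

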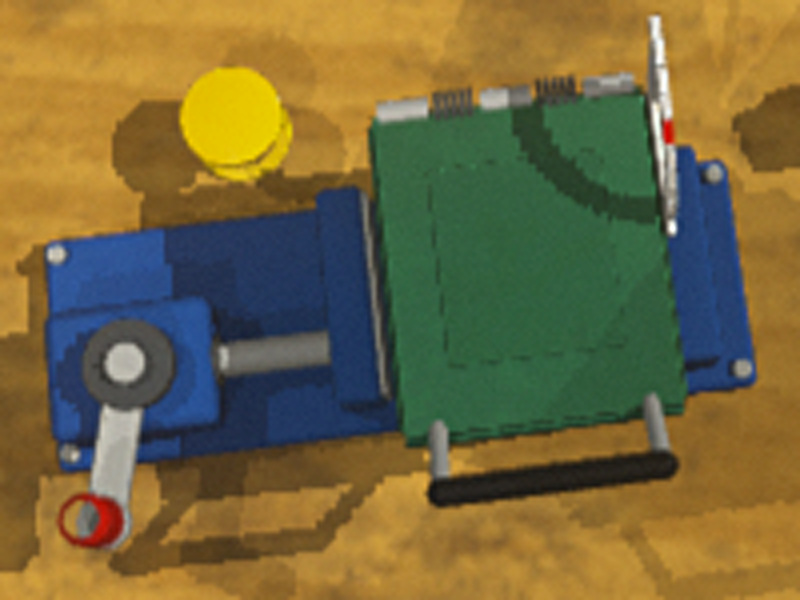

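View pics/sidec.png

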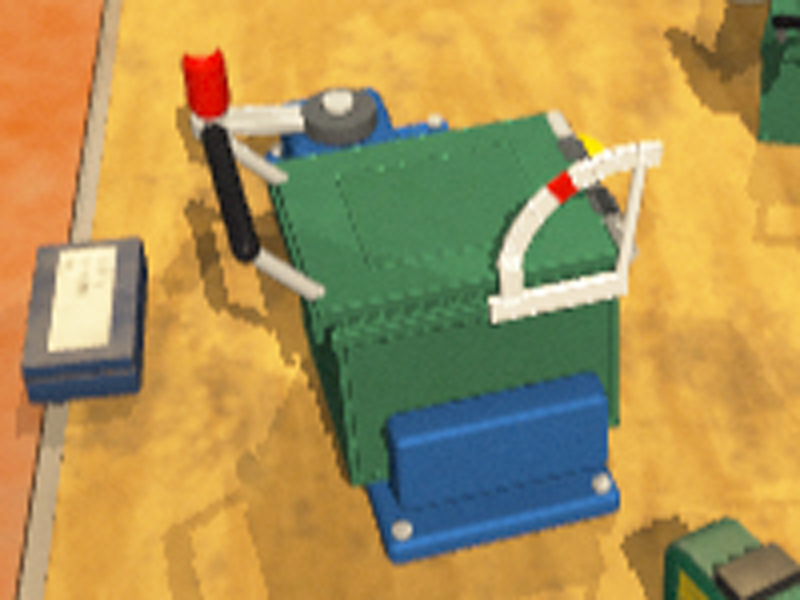

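The crops confirm it. The big bin stands between the blue jaws. In the top view the bar ends are at px (295,343) and (352,336), the knob top at (206,350) and the hub at (216,310.5). The bed bolts are at crop (57,254), (70,455), (714,173) and (743,369).

```bash
cat > h.py <<'E'
import numpy as np
from workcell import status,cams
from scipy.spatial.transform import Rotation as R
def ray(n,uv):
    c=cams.calibration(n);E=np.array(c["extrinsics"])
    d=np.array([(uv[0]-c["cx"])/c["fx"],-(uv[1]-c["cy"])/c["fy"],-1.])
    return -E[:3,:3].T@E[:3,3],E[:3,:3].T@d
def atz(n,uv,z):
    o,d=ray(n,uv);return o+d*(z-o[2])/d[2]
def tri(a,b):
    o1,d1=ray("top",a);o2,d2=ray("side",b)
    s=np.linalg.lstsq(np.c_[d1,-d2],o2-o1,rcond=None)[0]
    p,q=o1+s[0]*d1,o2+s[1]*d2
    return (p+q)/2,np.linalg.norm(p-q)
E
python3 - <<'E'
from h import *
np.set_printoptions(precision=1,suppress=True)
T=lambda u,v:(185+u/4,220+v/4)
S=lambda u,v:(175+u/4,205+v/4)
b=[atz("top",T(*p),17) for p in((57,254),(70,455),(714,173),(743,369))];b=np.array(b)
print("bolts",b,"mid",b.mean(0))
print("bed angle",np.degrees(np.arctan2(*(b[:2].mean(0)-b[2:].mean(0))[[1,0]])),np.degrees(np.arctan2(*(b[[0,2]].mean(0)-b[[1,3]].mean(0))[[1,0]])))
print("knob top",atz("top",T(88,520),104),"bottom",atz("top",T(110,522),64), tri(T(88,520),S(204,58)))
print("hub",[atz("top",T(124,362),z) for z in(60,75)],tri(T(124,362),S(338,100)))
e=[atz("top",T(440,493),149),atz("top",T(668,463),149)];print("bar",e,(e[0]+e[1])/2,np.linalg.norm(e[0]-e[1]))
print("bar tri",tri(T(440,493),S(213,132)),tri(T(668,463),S(246,250)))
h=[atz("top",T(375,112),115),atz("top",T(640,82),115)];print("hinge",h,(h[0]+h[1])/2)
for n,p,z in(("jar",(429,313),44),("spool",(243,250),40),("tape",(416,242),67),("case",(271,391),27)):print(n,atz("top",p,z))
for n in("top","side"):print(ray(n,(0,0))[0])
s=status.observe();print(R.from_quat(s["tool_rot"]).as_matrix())
E
```

```text
bolts [[ 594.9  191.1   17. ]
 [ 500.2  183.3   17. ]
 [ 622.4 -123.3   17. ]
 [ 528.2 -131.7   17. ]] mid [561.4  29.9  17. ]
bed angle 95.03863626459281 4.908688237603769
knob top [466.7 155.5 104. ] bottom [467.1 154.6  64. ] (array([467.8, 156.9,  97.6]), np.float64(1.7189626675248202))
hub [array([537.5, 150. ,  60. ]), array([535.8, 147. ,  75. ])] (array([537.2, 149. ,  65. ]), np.float64(0.47048088370908003))
bar [array([470.1,   5. , 149. ]), array([478.5, -86.9, 149. ])] [474.3 -41.  149. ] 92.26665680715162
bar tri (array([470.2,   4.9, 149.4]), np.float64(0.2954301517749085)) (array([478.4, -86.9, 148.9]), np.float64(0.22106317530701872))
hinge [array([635.7,  31. , 115. ]), array([644.8, -84.8, 115. ])] [640.2 -26.9 115. ]
jar [ 520.1 -235.5   44. ]
spool [651.8 104.5  40. ]
tape [ 648.8 -217.9   67. ]
case [393.2  56.5  27. ]
[430.4 -39.5 993.8]
[ 484.3 -716.4  622.9]
[[ 0.9  0.4 -0. ]
 [ 0.4 -0.9  0. ]
 [ 0.  -0.  -1. ]]
```

```bash
cat >> h.py <<'E'
np.set_printoptions(precision=4,suppress=True)
def Rt(p,yaw=5.1):
    y=np.radians(yaw);p=np.radians(p)
    xb=np.array([np.cos(y),np.sin(y),0]);yb=np.array([-np.sin(y),np.cos(y),0]);z=np.cos(p)*xb-np.sin(p)*np.array([0,0,1])
    return np.c_[yb,np.cross(z,yb),z]
def rel(pos,p,base=None):
    "shift (m) and turn of TCP target seen from the current tool"
    s=status.observe();R0=R.from_quat(s["tool_rot"]).as_matrix() if base is None else base[1]
    p0=s["tool_pos"] if base is None else base[0]
    return R0.T@(np.array(pos)-p0)/1000,R.from_matrix(R0.T@Rt(p)).as_rotvec()
E
python3 -c "
from h import *
print(rel((467,155.5,235),90))"
```

```text
(array([ 0.4918, -0.5054,  0.069 ]), array([-0.0007, -0.0007, -1.299 ]))
```

```bash
python3 -m inch '[{"translation":[0.4918,-0.5054,0.069],"angular":[0,0,-1.299],"hand":0.0854},{"translation":[0.4918,-0.5054,0.069],"angular":[0,0,-1.299],"hand":0.0854},{"translation":[0.4918,-0.5054,0.069],"angular":[0,0,-1.299],"hand":0.0854},{"translation":[0.4918,-0.5054,0.069],"angular":[0,0,-1.299],"hand":0.0854},{"translation":[0.4918,-0.5054,0.069],"angular":[0,0,-1.299],"hand":0.0854},{"translation":[0.4918,-0.5054,0.069],"angular":[0,0,-1.299],"hand":0.0854},{"translation":[0.4918,-0.5054,0.069],"angular":[0,0,-1.299],"hand":0.0854},{"translation":[0.4918,-0.5054,0.069],"angular":[0,0,-1.299],"hand":0.0854},{"translation":[0.4918,-0.5054,0.069],"angular":[0,0,-1.299],"hand":0.0854},{"translation":[0.4918,-0.5054,0.069],"angular":[0,0,-1.299],"hand":0.0854},{"translation":[0.4918,-0.5054,0.069],"angular":[0,0,-1.299],"hand":0.0854},{"translation":[0.4918,-0.5054,0.069],"angular":[0,0,-1.299],"hand":0.0854},{"translation":[0.4918,-0.5054,0.069],"angular":[0,0,-1.299],"hand":0.0854},{"translation":[0.4918,-0.5054,0.069],"angular":[0,0,-1.299],"hand":0.0854},{"translation":[0.4918,-0.5054,0.069],"angular":[0,0,-1.299],"hand":0.0854},{"translation":[0.4918,-0.5054,0.069],"angular":[0,0,-1.299],"hand":0.0854},{"translation":[0.4918,-0.5054,0.069],"angular":[0,0,-1.299],"hand":0.0854},{"translation":[0.4918,-0.5054,0.069],"angular":[0,0,-1.299],"hand":0.0854},{"translation":[0.4918,-0.5054,0.069],"angular":[0,0,-1.299],"hand":0.0854},{"translation":[0.4918,-0.5054,0.069],"angular":[0,0,-1.299],"hand":0.0854}]'; python3 -c "
from h import *
print(status.observe()['joint_pos'],rel((467,155.5,145),90))"
```

```text
clock: 1.77
tool_pos: [466.6, 155.1, 234.5]
tool_rot: [0.675, 0.738, -0.001, -0.0]
wrist_force: [0.2, 0.1, 0.1]
grip_width: 85.6
gripper_force: 0.0
[ 0.1551  0.2406 -0.2735  1.058  -0.0003  1.636 ] (array([0.0004, 0.0005, 0.0895]), array([-0.0012,  0.0003,  0.0009]))
```

```bash
python3 -m inch '[{"translation":[0,0,0.03],"angular":[0,0,0],"hand":0.0854},{"translation":[0,0,0.06],"angular":[0,0,0],"hand":0.0854},{"translation":[0,0,0.09],"angular":[0,0,0],"hand":0.0854},{"translation":[0,0,0.09],"angular":[0,0,0],"hand":0.02},{"translation":[0,0,0.09],"angular":[0,0,0],"hand":0.01},{"translation":[0,0,0.09],"angular":[0,0,0],"hand":0.01},{"translation":[0,0,0.09],"angular":[0,0,0],"hand":0.01},{"translation":[0,0,0.09],"angular":[0,0,0],"hand":0.01},{"translation":[0,0,0.09],"angular":[0,0,0],"hand":0.01},{"translation":[0,0,0.09],"angular":[0,0,0],"hand":0.01}]'
```

```text
clock: 2.6
tool_pos: [467.7, 155.2, 146.4]
tool_rot: [0.675, 0.738, 0.001, 0.001]
wrist_force: [-2.7, -2.2, 11.8]
grip_width: 21.0
gripper_force: 58.2
```

```bash
python3 - <<'E'
from h import *
import cv2
a=cams.capture("side")[:,:,::-1];b=cams.capture("top")[:,:,::-1]
cv2.imwrite("pics/g1.png",np.hstack([cv2.resize(a[160:340,170:370],(400,360),interpolation=2),cv2.resize(b[240:400,180:378],(400,360),interpolation=2)]))
s=status.observe();print(s['tool_pos'],s['wrist_force'],s['ft_torque'],s['clock'])
# arc in tool axes: hub (537,149), knob now = tool xy
k=s['tool_pos'][:2];hub=np.array([537.,149.]);r=k-hub;print(np.hypot(*r),np.degrees(np.arctan2(r[1],r[0])))
R0=R.from_quat(s['tool_rot']).as_matrix()
for t in np.arange(0,2.01,0.1):
    c,sn=np.cos(-t),np.sin(-t);d=np.array([[c,-sn],[sn,c]])@r-r
    print(round(t,1),np.round(R0.T@np.r_[d,0]/1000,3)[:2])
E
```

```text
[467.6784 155.2381 146.3693] [-2.7671 -1.96   11.5613] [-0.3842  0.4574 -0.0181] 2.7
69.60168022688217 174.85790498605155
0.0 [0. 0.]
0.1 [0.007 0.002]
0.2 [0.013 0.004]
0.3 [0.02  0.007]
0.4 [0.026 0.01 ]
0.5 [0.031 0.014]
0.6 [0.037 0.019]
0.7 [0.041 0.024]
0.8 [0.045 0.03 ]
0.9 [0.049 0.036]
1.0 [0.052 0.042]
1.1 [0.054 0.048]
1.2 [0.056 0.055]
1.3 [0.057 0.062]
1.4 [0.057 0.069]
1.5 [0.057 0.076]
1.6 [0.056 0.083]
1.7 [0.054 0.09 ]
1.8 [0.052 0.096]
1.9 [0.048 0.102]
2.0 [0.045 0.108]
```

View pics/g1.png

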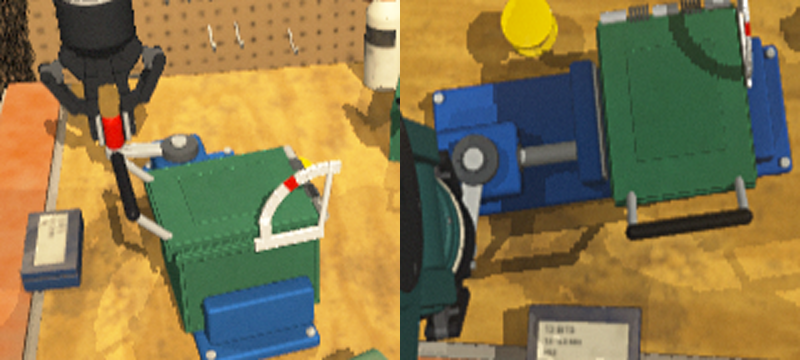

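The side crop shows the knob gripped between the pads at (112,130). There are 12 N upward on the tips, so I'll ease up 3 mm while turning.

```bash
python3 -m inch '[{"translation":[0,0,-0.003],"angular":[0,0,0],"hand":0.01},{"translation":[0.007,0.002,-0.003],"angular":[0,0,0],"hand":0.01},{"translation":[0.013,0.004,-0.003],"angular":[0,0,0],"hand":0.01},{"translation":[0.020,0.007,-0.003],"angular":[0,0,0],"hand":0.01},{"translation":[0.026,0.010,-0.003],"angular":[0,0,0],"hand":0.01},{"translation":[0.031,0.014,-0.003],"angular":[0,0,0],"hand":0.01},{"translation":[0.037,0.019,-0.003],"angular":[0,0,0],"hand":0.01},{"translation":[0.041,0.024,-0.003],"angular":[0,0,0],"hand":0.01},{"translation":[0.045,0.030,-0.003],"angular":[0,0,0],"hand":0.01},{"translation":[0.049,0.036,-0.003],"angular":[0,0,0],"hand":0.01}]'; python3 -c "
from h import *
print(status.observe()['ft_torque'])"
```

```text
clock: 3.53
tool_pos: [499.1, 204.9, 147.0]
tool_rot: [0.676, 0.737, -0.003, 0.002]
wrist_force: [11.9, -27.2, -22.4]
grip_width: 20.8
gripper_force: 66.7
[-5.4332 -2.1958 -0.0258]
```

```bash
python3 - <<'E'
from h import *
R0=Rt(90)
Rs=R.from_quat([0.983773867,0.179412218,0,0]).as_matrix()
c=np.array([185.331,-491.204,303.878])+Rs@np.array([491.8,-505.4,69])
Rs=Rs@R.from_rotvec([0,0,-1.299]).as_matrix();c=c+Rs@[0,0,90]
c=c+Rs@[49,36,-3];print("cmd",c)
hub=np.array([537.1,146.2])
for a in range(123,55,-4):
    t=np.r_[hub+70*np.array([np.cos(np.radians(a)),np.sin(np.radians(a))]),146]
    print(a,np.round(Rs.T@(t-c)/1000,4))
np.save("cmd.npy",np.c_[Rs,c])
E
```

```text
cmd [498.5661 207.2713 147.878 ]
123 [-0.0024  0.0002  0.0019]
119 [-0.0003  0.0046  0.0019]
115 [0.0016 0.0091 0.0019]
111 [0.0031 0.0138 0.0019]
107 [0.0042 0.0185 0.0019]
103 [0.0051 0.0233 0.0019]
99 [0.0056 0.0282 0.0019]
95 [0.0057 0.0331 0.0019]
91 [0.0056 0.038  0.0019]
87 [0.005  0.0428 0.0019]
83 [0.0042 0.0476 0.0019]
79 [0.003  0.0524 0.0019]
75 [0.0015 0.057  0.0019]
71 [-0.0004  0.0615  0.0019]
67 [-0.0025  0.0659  0.0019]
63 [-0.005   0.0702  0.0019]
59 [-0.0077  0.0742  0.0019]
```

```bash
python3 -m inch '[{"translation":[-0.0024,0.0002,0.002],"angular":[0,0,0],"hand":0.01},{"translation":[-0.0003,0.0046,0.002],"angular":[0,0,0],"hand":0.01},{"translation":[0.0016,0.0091,0.002],"angular":[0,0,0],"hand":0.01},{"translation":[0.0031,0.0138,0.002],"angular":[0,0,0],"hand":0.01},{"translation":[0.0042,0.0185,0.002],"angular":[0,0,0],"hand":0.01},{"translation":[0.0051,0.0233,0.002],"angular":[0,0,0],"hand":0.01},{"translation":[0.0051,0.0233,0.002],"angular":[0,0,0],"hand":0.01}]'; python3 - <<'E'
from h import *
hub=np.array([537.1,146.2]);s=status.observe();r=s['tool_pos'][:2]-hub;n=r/np.hypot(*r);t=np.array([n[1],-n[0]]);f=s['wrist_force']
print(np.hypot(*r),np.degrees(np.arctan2(r[1],r[0])),"tan",f[:2]@t,"rad",f[:2]@n,"z",f[2])
E
```

```text
clock: 4.12
tool_pos: [521.8, 213.7, 146.6]
tool_rot: [0.675, 0.738, -0.001, 0.001]
wrist_force: [0.3, -8.7, 4.2]
grip_width: 20.4
gripper_force: 69.7
69.19649106124947 102.80448407574443 tan -1.6383411922870488 rad -8.567992024105381 z 4.156957959199505
```

```bash
python3 - <<'E'
from h import *
o=np.array([561.4,29.9,0]);Rv=Rt(90)
for p in((318,195),(340,405),(360,188),(383,398)):
    w=atz("top",(185+p[0]/4,220+p[1]/4),58)-o;print(p,w@Rv[:,0],w@Rv[:,1])
for p in((690,150),(718,358)):
    w=atz("top",(185+p[0]/4,220+p[1]/4),58)-o;print(p,w@Rv[:,0],w@Rv[:,1])
E
```

```text
(318, 195) 27.956688495115824 52.167488719296635
(340, 405) 27.708855913182596 -44.27340273049806
(360, 188) 8.50805187012267 52.9886637236338
(383, 398) 8.269777623710254 -43.61003598687422
(690, 150) -144.35584382568578 51.54004243151361
(718, 358) -143.37132218783822 -44.88342574159945
```

```bash
cat > f.py <<'E'
from h import *
hub=np.array([537.1,146.2]);s=status.observe();r=s['tool_pos'][:2]-hub;n=r/np.hypot(*r);t=np.array([n[1],-n[0]]);f=s['wrist_force']
print(np.hypot(*r),np.degrees(np.arctan2(r[1],r[0])),"tan",f[:2]@t,"rad",f[:2]@n,"z",f[2])
E
python3 -m inch '[{"translation":[-0.0005,0.0012,0],"angular":[0,0,0],"hand":0.01},{"translation":[-0.0004,0.0024,0],"angular":[0,0,0],"hand":0.01},{"translation":[-0.0004,0.0024,0],"angular":[0,0,0],"hand":0.01}]'; python3 f.py
```

```text
clock: 4.37
tool_pos: [523.3, 213.8, 146.6]
tool_rot: [0.675, 0.738, -0.001, 0.0]
wrist_force: [-4.7, -5.1, 5.3]
grip_width: 20.5
gripper_force: 69.9
68.96894195785463 101.53052743082539 tan -5.644197764432451 rad -4.092290150294786 z 5.2629578700131425
```

```bash
python3 -m inch '[{"translation":[0.0002,0.0012,0],"angular":[0,0,0],"hand":0.01},{"translation":[0.0003,0.0024,0],"angular":[0,0,0],"hand":0.01},{"translation":[0.0003,0.0024,0],"angular":[0,0,0],"hand":0.01}]'; python3 f.py; python3 -m inch '[{"translation":[0.0001,0.0012,0],"angular":[0,0,0],"hand":0.01},{"translation":[0.0002,0.0024,0],"angular":[0,0,0],"hand":0.01},{"translation":[0.0002,0.0024,0],"angular":[0,0,0],"hand":0.01}]'; python3 f.py
```

```text
clock: 4.62
tool_pos: [525.6, 214.2, 146.6]
tool_rot: [0.675, 0.738, -0.001, 0.0]
wrist_force: [-5.6, -5.3, 5.2]
grip_width: 20.6
gripper_force: 69.9
68.98809026775652 99.58494650016091 tan -6.360756662087226 rad -4.273812887850883 z 5.217839349146869
clock: 4.87
tool_pos: [527.9, 214.6, 146.6]
tool_rot: [0.675, 0.738, -0.001, 0.0]
wrist_force: [-4.4, -5.6, 5.7]
grip_width: 20.4
gripper_force: 69.9
68.99588532352557 97.63226185630931 tan -5.116421577422318 rad -4.936210211698652 z 5.658248336229551
```

```bash
echo 'import sys; sys.exit(int(f[:2]@t<-8.5))' >> f.py
python3 -m inch '[{"translation":[0.0001,0.0012,0],"angular":[0,0,0],"hand":0.01},{"translation":[0.0001,0.0024,0],"angular":[0,0,0],"hand":0.01},{"translation":[0.0001,0.0024,0],"angular":[0,0,0],"hand":0.01}]' && python3 f.py && python3 -m inch '[{"translation":[0,0.0012,0],"angular":[0,0,0],"hand":0.01},{"translation":[0.0001,0.0024,0],"angular":[0,0,0],"hand":0.01},{"translation":[0.0001,0.0024,0],"angular":[0,0,0],"hand":0.01}]' && python3 f.py && python3 -m inch '[{"translation":[0,0.0012,0],"angular":[0,0,0],"hand":0.01},{"translation":[0,0.0024,0],"angular":[0,0,0],"hand":0.01},{"translation":[0,0.0024,0],"angular":[0,0,0],"hand":0.01}]' && python3 f.py && python3 -m inch '[{"translation":[-0.0001,0.0012,0],"angular":[0,0,0],"hand":0.01},{"translation":[-0.0001,0.0024,0],"angular":[0,0,0],"hand":0.01},{"translation":[-0.0001,0.0024,0],"angular":[0,0,0],"hand":0.01}]' && python3 f.py && python3 -m inch '[{"translation":[-0.0001,0.0012,0],"angular":[0,0,0],"hand":0.01},{"translation":[-0.0002,0.0024,0],"angular":[0,0,0],"hand":0.01},{"translation":[-0.0002,0.0024,0],"angular":[0,0,0],"hand":0.01}]' && python3 f.py && python3 -m inch '[{"translation":[-0.0001,0.0012,0],"angular":[0,0,0],"hand":0.01},{"translation":[-0.0003,0.0024,0],"angular":[0,0,0],"hand":0.01},{"translation":[-0.0003,0.0024,0],"angular":[0,0,0],"hand":0.01}]' && python3 f.py
```

```text
clock: 5.12
tool_pos: [530.3, 214.9, 146.6]
tool_rot: [0.675, 0.738, -0.001, 0.0]
wrist_force: [-4.2, -6.8, 5.5]
grip_width: 20.7
gripper_force: 69.9
68.99770202909497 95.63930179419309 tan -4.8980039543381135 rad -6.363822165800295 z 5.487115358070175
clock: 5.37
tool_pos: [532.7, 215.1, 146.6]
tool_rot: [0.675, 0.738, -0.001, 0.0]
wrist_force: [-4.5, -6.8, 5.7]
grip_width: 20.9
gripper_force: 69.9
69.0435864082581 93.66944332246112 tan -4.945822405825489 rad -6.513060991044913 z 5.740671466395045
clock: 5.62
tool_pos: [534.5, 215.2, 146.5]
tool_rot: [0.675, 0.738, -0.001, -0.0]
wrist_force: [-8.7, -7.9, 8.4]
grip_width: 20.7
gripper_force: 70.3
69.09640907957241 92.15303922894601 tan -8.950979250123208 rad -7.6112663841035975 z 8.429127700211488
```

```bash
sed -i 's/<-8.5/<-12/' f.py
python3 -m inch '[{"translation":[-0.0002,0.0006,0],"angular":[0,0,0],"hand":0.01},{"translation":[-0.0002,0.0006,0],"angular":[0,0,0],"hand":0.01},{"translation":[-0.0002,0.0006,0],"angular":[0,0,0],"hand":0.01}]' && python3 f.py && python3 -m inch '[{"translation":[-0.0002,0.0006,0],"angular":[0,0,0],"hand":0.01},{"translation":[-0.0002,0.0006,0],"angular":[0,0,0],"hand":0.01},{"translation":[-0.0002,0.0006,0],"angular":[0,0,0],"hand":0.01}]' && python3 f.py && python3 -m inch '[{"translation":[-0.0002,0.0006,0],"angular":[0,0,0],"hand":0.01},{"translation":[-0.0002,0.0006,0],"angular":[0,0,0],"hand":0.01},{"translation":[-0.0002,0.0006,0],"angular":[0,0,0],"hand":0.01}]' && python3 f.py && python3 -m inch '[{"translation":[-0.0002,0.0006,0],"angular":[0,0,0],"hand":0.01},{"translation":[-0.0002,0.0006,0],"angular":[0,0,0],"hand":0.01},{"translation":[-0.0002,0.0006,0],"angular":[0,0,0],"hand":0.01}]' && python3 f.py
```

```text
clock: 5.87
tool_pos: [534.7, 215.2, 146.5]
tool_rot: [0.675, 0.738, -0.001, -0.0]
wrist_force: [-12.2, -7.0, 8.9]
grip_width: 20.6
gripper_force: 70.4
69.03563976897613 91.99445564712892 tan -12.392618382120776 rad -6.554881047465958 z 8.944489421425786
```

```bash
python3 -m inch '[{"translation":[-0.0002,0.0004,0],"angular":[0,0,0],"hand":0.01},{"translation":[-0.0002,0.0004,0],"angular":[0,0,0],"hand":0.01},{"translation":[-0.0002,0.0004,0],"angular":[0,0,0],"hand":0.01},{"translation":[-0.0002,0.0004,0],"angular":[0,0,0],"hand":0.01}]'; python3 f.py
```

```text
clock: 6.2
tool_pos: [534.8, 215.1, 146.5]
tool_rot: [0.675, 0.738, -0.002, -0.001]
wrist_force: [-11.8, -4.7, 11.0]
grip_width: 20.7
gripper_force: 70.5
68.97840234792692 91.87064491302408 tan -11.975183732876216 rad -4.313408355935595 z 11.014565709931004
```

```bash
python3 - <<'E'
from h import *
import cv2
a=cams.capture("side")[:,:,::-1];b=cams.capture("top")[:,:,::-1]
cv2.imwrite("pics/g2.png",np.hstack([cv2.resize(a[205:355,200:366],(400,362),interpolation=2),cv2.resize(b[220:370,230:396],(400,362),interpolation=2)]))
E
```

```text
(no output)
```

View pics/g2.png

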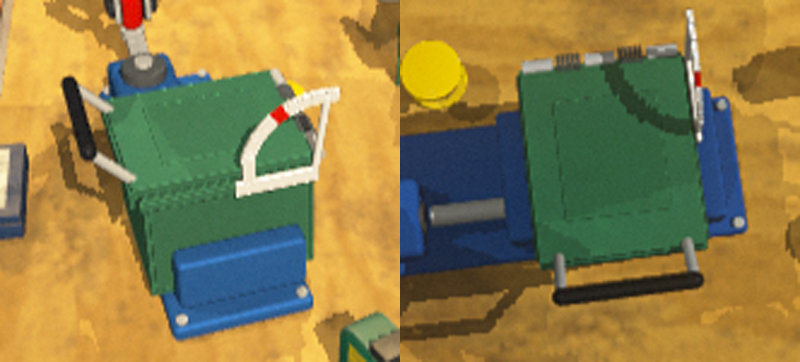

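The bin now sits flush between the jaws. In the right-hand crop the bar ends are at (557,296) and (698,280). I'll add a small push to make the clamp firm.

```bash
python3 -m inch '[{"translation":[0,0.0004,0],"angular":[0,0,0],"hand":0.01},{"translation":[0,0.0008,0],"angular":[0,0,0],"hand":0.01},{"translation":[0,0.0008,0],"angular":[0,0,0],"hand":0.01},{"translation":[0,0.0008,0],"angular":[0,0,0],"hand":0.01}]'; python3 f.py; python3 - <<'E'
from h import *
f=400/166
e=[atz("top",(230+(u-400)/f,220+v/f),149) for u,v in((557,295),(698,280))];print(e,(e[0]+e[1])/2)
h=[atz("top",(230+(u-400)/f,220+v/f),115) for u,v in((522,68),(678,49))];print(h,(h[0]+h[1])/2)
s=[atz("side",(200+u/f,205+v/f),149) for u,v in((68,83),(88,152))];print(s,(s[0]+s[1])/2)
E
```

```text
clock: 6.63
tool_pos: [535.3, 215.2, 146.5]
tool_rot: [0.675, 0.738, -0.002, -0.001]
wrist_force: [-14.9, -6.1, 12.4]
grip_width: 20.5
gripper_force: 70.7
69.00005012609407 91.50132906884647 tan -15.095873087078308 rad -5.68004173867443 z 12.37607658640512
[array([471.401 ,   4.6802, 149.    ]), array([477.6772, -89.5735, 149.    ])] [474.5391 -42.4466 149.    ]
[array([635.1488,  27.7591, 115.    ]), array([645.0685, -85.4751, 115.    ])] [640.1086 -28.858  115.    ]
[array([470.0231,   0.8021, 149.    ]), array([478.1861, -88.664 , 149.    ])] [474.1046 -43.9309 149.    ]
```

Clamp push is 15 N, so it's firm. Next I'll release the knob and rise.

```bash
sed -i 's/yaw=5.1/yaw=5.0/' h.py; python3 -m inch '[{"translation":[0,0,0],"angular":[0,0,0],"hand":0.0854},{"translation":[0,0,0],"angular":[0,0,0],"hand":0.0854},{"translation":[0,0,0],"angular":[0,0,0],"hand":0.0854},{"translation":[0,0,0],"angular":[0,0,0],"hand":0.0854},{"translation":[0,0,-0.03],"angular":[0,0,0],"hand":0.0854},{"translation":[0,0,-0.065],"angular":[0,0,0],"hand":0.0854},{"translation":[0,0,-0.1],"angular":[0,0,0],"hand":0.0854},{"translation":[0,0,-0.13],"angular":[0,0,0],"hand":0.0854},{"translation":[0,0,-0.13],"angular":[0,0,0],"hand":0.0854}]'; python3 - <<'E'
from h import *
bar=np.array([474.3,-43.2,149])
for b in(100,):
    print(rel(bar-(54+b)*Rt(40)[:,2],40),bar-(54+b)*Rt(40)[:,2])
E
```

```text
clock: 7.38
tool_pos: [539.0, 216.2, 281.8]
tool_rot: [0.675, 0.738, 0.003, 0.002]
wrist_force: [0.3, 0.1, 1.1]
grip_width: 85.5
gripper_force: 0.0
(array([-0.2525, -0.2057,  0.0318]), array([-0.8646, -0.002 ,  0.0012])) [356.7781 -53.4818 247.9893]
```

```bash
python3 -m inch '[{"translation":[-0.03,-0.03,0],"angular":[0,0,0],"hand":0.0854},{"translation":[-0.06,-0.06,0],"angular":[0,0,0],"hand":0.0854},{"translation":[-0.09,-0.09,0],"angular":[-0.1,0,0],"hand":0.0854},{"translation":[-0.12,-0.12,0],"angular":[-0.22,0,0],"hand":0.0854},{"translation":[-0.15,-0.15,0],"angular":[-0.34,0,0],"hand":0.0854},{"translation":[-0.18,-0.18,0.01],"angular":[-0.46,0,0],"hand":0.0854},{"translation":[-0.21,-0.2057,0.02],"angular":[-0.58,0,0],"hand":0.0854},{"translation":[-0.24,-0.2057,0.0318],"angular":[-0.7,0,0],"hand":0.0854},{"translation":[-0.2525,-0.2057,0.0318],"angular":[-0.8,0,0],"hand":0.0854},{"translation":[-0.2525,-0.2057,0.0318],"angular":[-0.8646,0,0],"hand":0.0854},{"translation":[-0.2525,-0.2057,0.0318],"angular":[-0.8646,0,0],"hand":0.0854},{"translation":[-0.2525,-0.2057,0.0318],"angular":[-0.8646,0,0],"hand":0.0854},{"translation":[-0.2525,-0.2057,0.0318],"angular":[-0.8646,0,0],"hand":0.0854},{"translation":[-0.2525,-0.2057,0.0318],"angular":[-0.8646,0,0],"hand":0.0854}]'; python3 - <<'E'
from h import *
bar=np.array([474.3,-43.2,149])
print(status.observe()['joint_pos'])
for b in(100,0):
    print(rel(bar-(54+b)*Rt(40)[:,2],40),bar-(54+b)*Rt(40)[:,2])
E
```

```text
clock: 8.55
tool_pos: [354.7, -54.3, 244.0]
tool_rot: [0.614, 0.67, 0.308, 0.283]
wrist_force: [0.5, 0.0, 1.3]
grip_width: 85.1
gripper_force: 0.0
[-0.7464 -0.3591 -1.0996  0.1644  0.5976  0.9493]
(array([ 0.0007,  0.0044, -0.001 ]), array([-0.0096, -0.0001,  0.    ])) [356.7781 -53.4818 247.9893]
(array([0.0007, 0.0054, 0.099 ]), array([-0.0096, -0.0001,  0.    ])) [433.091  -46.8053 183.7105]
```

```bash
python3 -m inch '[{"translation":[0,0.003,0.025],"angular":[0,0,0],"hand":0.0854},{"translation":[0.0005,0.005,0.05],"angular":[0,0,0],"hand":0.0854},{"translation":[0.0007,0.0054,0.075],"angular":[0,0,0],"hand":0.0854},{"translation":[0.0007,0.0054,0.092],"angular":[0,0,0],"hand":0.0854},{"translation":[0.0007,0.0054,0.099],"angular":[0,0,0],"hand":0.07},{"translation":[0.0007,0.0054,0.099],"angular":[0,0,0],"hand":0.04},{"translation":[0.0007,0.0054,0.099],"angular":[0,0,0],"hand":0.03},{"translation":[0.0007,0.0054,0.099],"angular":[0,0,0],"hand":0.03},{"translation":[0.0007,0.0054,0.099],"angular":[0,0,0],"hand":0.03}]'; python3 - <<'E'
from h import *
bar=np.array([474.3,-43.2,149]);s=status.observe()
print(s['ft_torque'],rel(bar-54*Rt(40)[:,2],40))
import cv2
a=cams.capture("side")[:,:,::-1];b=cams.capture("top")[:,:,::-1]
cv2.imwrite("pics/g3.png",np.hstack([cv2.resize(a[190:310,190:323],(400,361),interpolation=2),cv2.resize(b[240:390,230:396],(400,361),interpolation=2)]))
E
```

```text
clock: 9.3
tool_pos: [436.0, -48.1, 189.6]
tool_rot: [0.613, 0.671, 0.308, 0.281]
wrist_force: [-0.1, 0.2, -0.8]
grip_width: 29.9
gripper_force: 0.0
[-0.0244  0.6455 -0.0261] (array([ 0.0015, -0.0062,  0.0017]), array([-0.013 , -0.0028,  0.0015]))
```

View pics/g3.png

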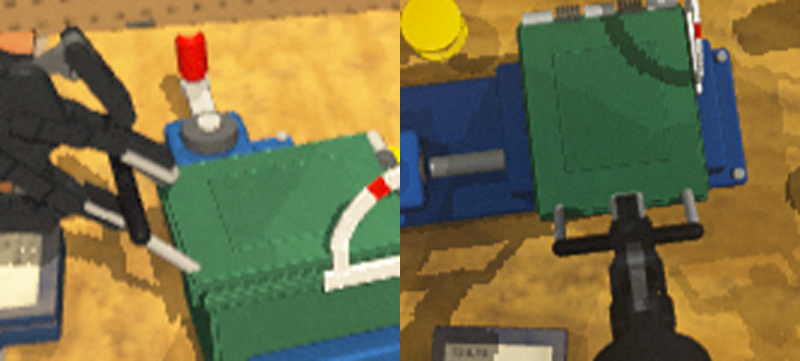

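The side crop shows both fingers straddling the bar at (125,185). The top crop shows them at mid-bar (630,240). I'll correct 6 mm across and narrow to a loose cage.

```bash
python3 -m inch '[{"translation":[0.001,-0.003,0.001],"angular":[0,0,0],"hand":0.03},{"translation":[0.001,-0.006,0.002],"angular":[0,0,0],"hand":0.03},{"translation":[0.001,-0.006,0.002],"angular":[0,0,0],"hand":0.018},{"translation":[0.001,-0.006,0.002],"angular":[0,0,0],"hand":0.018},{"translation":[0.001,-0.006,0.002],"angular":[0,0,0],"hand":0.018},{"translation":[0.001,-0.006,0.002],"angular":[0,0,0],"hand":0.018}]'; python3 - <<'E'
from h import *
bar=np.array([474.3,-43.2,149]);s=status.observe()
print(s['ft_torque'],s['joint_pos'],rel(bar-54*Rt(40)[:,2],40))
E
```

```text
clock: 9.9
tool_pos: [436.0, -48.4, 186.7]
tool_rot: [0.614, 0.672, 0.307, 0.278]
wrist_force: [-1.0, -0.2, -0.5]
grip_width: 17.9
gripper_force: 0.0
[-0.0409  0.6681  0.0047] [-0.5168 -0.0481 -1.176  -0.3116  0.4475  1.143 ] (array([ 0.0019, -0.004 , -0.0001]), array([-0.0186, -0.0054,  0.001 ]))
```

```bash
python3 - <<'E'
from h import *
bar=np.array([474.3,-43.2,149])
for p in(46,52): print(rel(bar-54*Rt(p)[:,2],p))
E
```

```text
(array([0.0019, 0.0016, 0.0001]), array([ 0.0861, -0.0053,  0.0013]))
(array([0.0019, 0.0072, 0.0009]), array([ 0.1909, -0.0052,  0.0016]))
```

```bash
python3 -m inch '[{"translation":[0.001,0.0016,0],"angular":[0.08,-0.005,0],"hand":0.018},{"translation":[0.0019,0.0072,0.001],"angular":[0.19,-0.005,0.002],"hand":0.018},{"translation":[0.0019,0.0072,0.001],"angular":[0.19,-0.005,0.002],"hand":0.018},{"translation":[0.0019,0.0072,0.001],"angular":[0.19,-0.005,0.002],"hand":0.018},{"translation":[0.0019,0.0072,0.001],"angular":[0.19,-0.005,0.002],"hand":0.018}]'; python3 - <<'E'
from h import *
bar=np.array([474.3,-43.2,149]);s=status.observe()
print(s['ft_torque'],s['joint_pos'],rel(bar-54*Rt(52)[:,2],52))
E
```

```text
clock: 10.32
tool_pos: [441.5, -45.9, 191.6]
tool_rot: [0.638, 0.697, 0.241, 0.221]
wrist_force: [-0.5, -0.5, -0.1]
grip_width: 18.1
gripper_force: 0.0
[-0.0181  0.5683  0.0057] [-0.4431 -0.06   -0.9884  0.0474  0.3181  1.1384] (array([-0.0002, -0.0002, -0.0002]), array([ 0.0024, -0.0005,  0.0002]))
```

```bash
cat >> h.py <<'E'
bar0=np.array([474.3,-43.2,149]);yw=np.radians(5.0);xb=np.array([np.cos(yw),np.sin(yw),0]);up=np.array([0,0,1.])
hinge=bar0+165*xb-34*up
def pit(phi): return 52+0.72*np.degrees(phi)
def wp(phi): 
    a=phi+np.arctan2(34,165);b=hinge+168.5*(-np.cos(a)*xb+np.sin(a)*up)
    return rel(b-54*Rt(pit(phi))[:,2],pit(phi))
def show(phis):
    for p in phis: t,r=wp(p);print(round(p,3),np.round(t,4).tolist(),np.round(r,3).tolist())
def lidest():
    s=status.observe();g=s["tool_pos"]+54*R.from_quat(s["tool_rot"]).as_matrix()[:,2]-hinge
    print("r",np.hypot(g@xb,g[2]),"phi",np.arctan2(g[2],-(g@xb))-np.arctan2(34,165),"F",s["wrist_force"],"M",s["ft_torque"])
E
python3 -c "
from h import *
lidest();show(np.arange(0.07,0.71,0.07))"
```

```text
r 168.10316648228653 phi 0.0010521029146219052 F [-0.4924 -0.5047 -0.0913] M [-0.0181  0.5683  0.0057]
0.07 [-0.0002, 0.0117, -0.0074] [0.053, -0.0, 0.0]
0.14 [-0.0002, 0.0242, -0.0138] [0.103, -0.0, 0.0]
0.21 [-0.0002, 0.0371, -0.0194] [0.154, -0.0, 0.0]
0.28 [-0.0002, 0.0503, -0.0241] [0.204, -0.0, 0.0]
0.35 [-0.0002, 0.0639, -0.028] [0.254, -0.0, 0.0]
0.42 [-0.0002, 0.0777, -0.0309] [0.305, -0.0, 0.0]
0.49 [-0.0002, 0.0917, -0.0329] [0.355, -0.0, 0.0]
0.56 [-0.0002, 0.1059, -0.034] [0.406, -0.0, 0.0]
0.63 [-0.0002, 0.1201, -0.0341] [0.456, -0.0, 0.0]
0.7 [-0.0002, 0.1343, -0.0333] [0.506, -0.0, 0.0]
```

```bash
python3 -m inch '[{"translation":[0,0.006,-0.0038],"angular":[0.027,0,0],"hand":0.018},{"translation":[0,0.0117,-0.0074],"angular":[0.053,0,0],"hand":0.018},{"translation":[0,0.018,-0.0107],"angular":[0.078,0,0],"hand":0.018},{"translation":[0,0.0242,-0.0138],"angular":[0.103,0,0],"hand":0.018},{"translation":[0,0.0306,-0.0167],"angular":[0.128,0,0],"hand":0.018},{"translation":[0,0.0371,-0.0194],"angular":[0.154,0,0],"hand":0.018},{"translation":[0,0.0437,-0.0218],"angular":[0.179,0,0],"hand":0.018},{"translation":[0,0.0503,-0.0241],"angular":[0.204,0,0],"hand":0.018},{"translation":[0,0.0571,-0.0261],"angular":[0.229,0,0],"hand":0.018},{"translation":[0,0.0639,-0.028],"angular":[0.254,0,0],"hand":0.018},{"translation":[0,0.0639,-0.028],"angular":[0.254,0,0],"hand":0.018},{"translation":[0,0.0639,-0.028],"angular":[0.254,0,0],"hand":0.018}]'; python3 -c "
from h import *
import cv2
lidest();show(np.arange(0.35,0.92,0.07))
a=cams.capture('side')[:,:,::-1]
cv2.imwrite('pics/g4.png',cv2.resize(a[160:340,190:390],(600,540),interpolation=2))"
```

```text
clock: 11.32
tool_pos: [473.6, -43.3, 251.7]
tool_rot: [0.662, 0.722, 0.15, 0.137]
wrist_force: [-2.5, -1.9, -1.7]
grip_width: 17.8
gripper_force: 1.1
r 168.51003071616785 phi 0.3406802284966002 F [-2.518  -1.9192 -1.7023] M [-0.3985  0.7554 -0.1095]
0.35 [0.0, 0.0012, -0.0009] [-0.002, -0.001, -0.001]
0.42 [0.0001, 0.0138, -0.0072] [0.048, -0.001, -0.001]
0.49 [0.0001, 0.0269, -0.0127] [0.099, -0.001, -0.001]
0.56 [0.0001, 0.0403, -0.0173] [0.149, -0.001, -0.001]
0.63 [0.0001, 0.054, -0.0211] [0.2, -0.001, -0.001]
0.7 [0.0001, 0.0679, -0.0239] [0.25, -0.001, -0.001]
0.77 [0.0001, 0.082, -0.0257] [0.3, -0.001, -0.001]
0.84 [0.0001, 0.0962, -0.0267] [0.351, -0.001, -0.001]
0.91 [0.0002, 0.1105, -0.0266] [0.401, -0.001, -0.001]
```

View pics/g4.png

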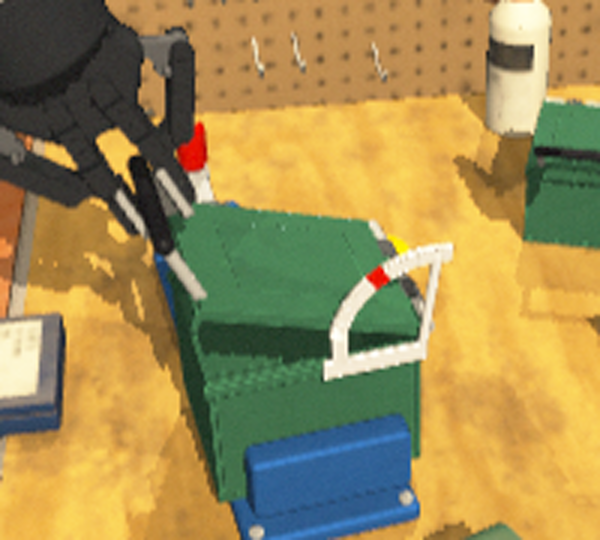

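The lid is up about 0.34 rad, with the bar between the fingers at (150,200). Continuing.

```bash
python3 -m inch '[{"translation":[0,0.0075,-0.004],"angular":[0.023,0,0],"hand":0.017},{"translation":[0,0.0138,-0.0072],"angular":[0.048,0,0],"hand":0.016},{"translation":[0,0.0203,-0.01],"angular":[0.073,0,0],"hand":0.016},{"translation":[0,0.0269,-0.0127],"angular":[0.099,0,0],"hand":0.016},{"translation":[0,0.0336,-0.0151],"angular":[0.124,0,0],"hand":0.016},{"translation":[0,0.0403,-0.0173],"angular":[0.149,0,0],"hand":0.016},{"translation":[0,0.0471,-0.0193],"angular":[0.175,0,0],"hand":0.016},{"translation":[0,0.054,-0.0211],"angular":[0.2,0,0],"hand":0.016},{"translation":[0,0.0609,-0.0226],"angular":[0.225,0,0],"hand":0.016},{"translation":[0,0.0679,-0.0239],"angular":[0.25,0,0],"hand":0.016},{"translation":[0,0.0749,-0.0249],"angular":[0.275,0,0],"hand":0.016},{"translation":[0,0.082,-0.0257],"angular":[0.3,0,0],"hand":0.016},{"translation":[0,0.0891,-0.0263],"angular":[0.325,0,0],"hand":0.016},{"translation":[0,0.0962,-0.0267],"angular":[0.351,0,0],"hand":0.016},{"translation":[0,0.0962,-0.0267],"angular":[0.351,0,0],"hand":0.016},{"translation":[0,0.0962,-0.0267],"angular":[0.351,0,0],"hand":0.016}]'; python3 -c "
from h import *
print(status.observe()['joint_pos'])
lidest();show(np.arange(0.84,1.12,0.04))"
```

```text
clock: 12.7
tool_pos: [551.7, -36.6, 314.8]
tool_rot: [0.675, 0.737, 0.022, 0.02]
wrist_force: [0.3, 0.1, -0.6]
grip_width: 16.1
gripper_force: 0.0
[-0.221   0.2735 -0.0057  1.2352  0.019   1.2633]
r 168.37647122847545 phi 0.8443786363673789 F [ 0.3371  0.1417 -0.5581] M [-0.0322  0.0897 -0.0174]
0.84 [0.0001, -0.0007, 0.0002] [0.001, -0.001, -0.0]
0.88 [0.0001, 0.007, -0.0027] [0.03, -0.001, -0.0]
0.92 [0.0001, 0.0147, -0.0053] [0.059, -0.001, -0.0]
0.96 [0.0001, 0.0226, -0.0076] [0.088, -0.001, -0.0]
1.0 [0.0001, 0.0305, -0.0096] [0.116, -0.001, -0.0]
1.04 [0.0002, 0.0385, -0.0113] [0.145, -0.001, -0.0]
1.08 [0.0002, 0.0466, -0.0127] [0.174, -0.001, -0.0]
1.12 [0.0002, 0.0547, -0.0138] [0.203, -0.001, -0.0]
```

```bash
python3 -m inch '[{"translation":[0,0.0032,-0.0012],"angular":[0.016,0,0],"hand":0.016},{"translation":[0,0.007,-0.0027],"angular":[0.03,0,0],"hand":0.016},{"translation":[0,0.0108,-0.004],"angular":[0.045,0,0],"hand":0.016},{"translation":[0,0.0147,-0.0053],"angular":[0.059,0,0],"hand":0.016},{"translation":[0,0.0187,-0.0065],"angular":[0.073,0,0],"hand":0.016},{"translation":[0,0.0226,-0.0076],"angular":[0.088,0,0],"hand":0.016},{"translation":[0,0.0265,-0.0086],"angular":[0.102,0,0],"hand":0.016},{"translation":[0,0.0305,-0.0096],"angular":[0.116,0,0],"hand":0.016},{"translation":[0,0.0345,-0.0105],"angular":[0.131,0,0],"hand":0.016},{"translation":[0,0.0385,-0.0113],"angular":[0.145,0,0],"hand":0.016},{"translation":[0,0.0425,-0.012],"angular":[0.16,0,0],"hand":0.016},{"translation":[0,0.0466,-0.0127],"angular":[0.174,0,0],"hand":0.016},{"translation":[0,0.0506,-0.0133],"angular":[0.188,0,0],"hand":0.016},{"translation":[0,0.053,-0.0136],"angular":[0.197,0,0],"hand":0.016},{"translation":[0,0.053,-0.0136],"angular":[0.197,0,0],"hand":0.016},{"translation":[0,0.053,-0.0136],"angular":[0.197,0,0],"hand":0.016},{"translation":[0,0.053,-0.0136],"angular":[0.197,0,0],"hand":0.016},{"translation":[0,0.053,-0.0136],"angular":[0.197,0,0],"hand":0.016}]'; python3 -c "
from h import *
import cv2
lidest();show(np.arange(1.11,0.82,-0.03))
a=cams.capture('side')[:,:,::-1]
cv2.imwrite('pics/g5.png',cv2.resize(a[130:330,190:390],(600,600),interpolation=2))"
```

```text
clock: 14.2
tool_pos: [603.1, -32.0, 332.6]
tool_rot: [0.674, 0.735, -0.05, -0.046]
wrist_force: [1.6, 0.1, 0.2]
grip_width: 16.1
gripper_force: 0.4
r 169.67638542438215 phi 1.110778827596544 F [1.5849 0.1178 0.229 ] M [ 0.0102 -0.2362 -0.0302]
1.11 [0.0, 0.0003, 0.0011] [-0.001, -0.0, -0.0]
1.08 [0.0, -0.0055, 0.0032] [-0.023, -0.0, -0.0]
1.05 [0.0, -0.0113, 0.0054] [-0.044, -0.0, -0.0]
1.02 [0.0, -0.0169, 0.0077] [-0.066, -0.0, -0.0]
0.99 [0.0, -0.0225, 0.0102] [-0.088, -0.0, -0.0]
0.96 [0.0, -0.0281, 0.0129] [-0.109, -0.0, -0.0]
0.93 [0.0, -0.0335, 0.0157] [-0.131, -0.0, -0.0]
0.9 [0.0, -0.0389, 0.0187] [-0.152, -0.0, -0.0]
0.87 [0.0, -0.0441, 0.0218] [-0.174, -0.0, -0.0]
0.84 [0.0, -0.0493, 0.0251] [-0.196, -0.0, -0.0]
```

View pics/g5.png

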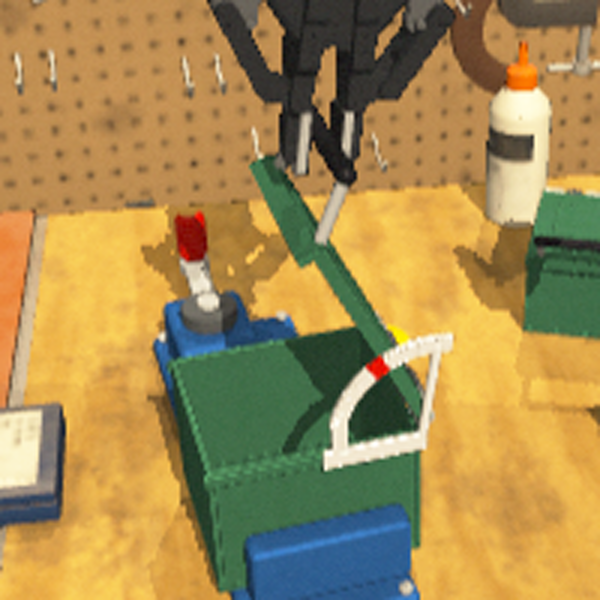

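The bar is still caged at (335,150), and the lid lies beyond the red mark and leans forward on the far finger (+1.6 N in x), so it is past balance. Now I'll bring it back to 0.87.

```bash
python3 -m inch '[{"translation":[0,-0.0026,0.0021],"angular":[-0.012,0,0],"hand":0.016},{"translation":[0,-0.0055,0.0032],"angular":[-0.023,0,0],"hand":0.016},{"translation":[0,-0.0084,0.0043],"angular":[-0.034,0,0],"hand":0.016},{"translation":[0,-0.0113,0.0054],"angular":[-0.044,0,0],"hand":0.016},{"translation":[0,-0.0141,0.0065],"angular":[-0.055,0,0],"hand":0.016},{"translation":[0,-0.0169,0.0077],"angular":[-0.066,0,0],"hand":0.016},{"translation":[0,-0.0197,0.009],"angular":[-0.077,0,0],"hand":0.016},{"translation":[0,-0.0225,0.0102],"angular":[-0.088,0,0],"hand":0.016},{"translation":[0,-0.0253,0.0115],"angular":[-0.099,0,0],"hand":0.016},{"translation":[0,-0.0281,0.0129],"angular":[-0.109,0,0],"hand":0.016},{"translation":[0,-0.0308,0.0143],"angular":[-0.12,0,0],"hand":0.016},{"translation":[0,-0.0335,0.0157],"angular":[-0.131,0,0],"hand":0.016},{"translation":[0,-0.0362,0.0172],"angular":[-0.142,0,0],"hand":0.016},{"translation":[0,-0.0389,0.0187],"angular":[-0.152,0,0],"hand":0.016},{"translation":[0,-0.0415,0.0202],"angular":[-0.163,0,0],"hand":0.016},{"translation":[0,-0.0441,0.0218],"angular":[-0.174,0,0],"hand":0.016},{"translation":[0,-0.0441,0.0218],"angular":[-0.174,0,0],"hand":0.016},{"translation":[0,-0.0441,0.0218],"angular":[-0.174,0,0],"hand":0.016},{"translation":[0,-0.0441,0.0218],"angular":[-0.174,0,0],"hand":0.016}]'; python3 -c "
from h import *
lidest()"; python3 -m inch '[{"translation":[0,0,0],"angular":[0,0,0],"hand":0.012},{"translation":[0,0,0],"angular":[0,0,0],"hand":0.008},{"translation":[0,0,0],"angular":[0,0,0],"hand":0.008},{"translation":[0,0,0],"angular":[0,0,0],"hand":0.008},{"translation":[0,0,0],"angular":[0,0,0],"hand":0.008},{"translation":[0,0,0],"angular":[0,0,0],"hand":0.008},{"translation":[0,0,0],"angular":[0,0,0],"hand":0.008},{"translation":[0,0,0],"angular":[0,0,0],"hand":0.008}]'; python3 -c "
from h import *
import cv2
lidest()
a=cams.capture('side')[:,:,::-1];b=cams.capture('top')[:,:,::-1]
cv2.imwrite('pics/g6.png',np.hstack([cv2.resize(a[150:350,190:390],(400,400),interpolation=2),cv2.resize(b[140:420,180:460],(400,400),interpolation=2)]))"
```

```text
clock: 15.83
tool_pos: [556.9, -36.0, 317.1]
tool_rot: [0.676, 0.737, 0.013, 0.012]
wrist_force: [-0.5, 1.1, 0.8]
grip_width: 16.1
gripper_force: 0.5
r 168.39198256683414 phi 0.8715366527584971 F [-0.53    1.0813  0.8205] M [-0.014   0.2698 -0.0046]
clock: 16.5
tool_pos: [556.9, -36.0, 317.0]
tool_rot: [0.676, 0.737, 0.013, 0.012]
wrist_force: [-2.5, -0.8, 4.6]
grip_width: 10.0
gripper_force: 58.6
r 168.35576269916518 phi 0.8716385440003902 F [-2.5376 -0.8365  4.5842] M [-0.0811  0.4215 -0.0106]
```

View pics/g6.png

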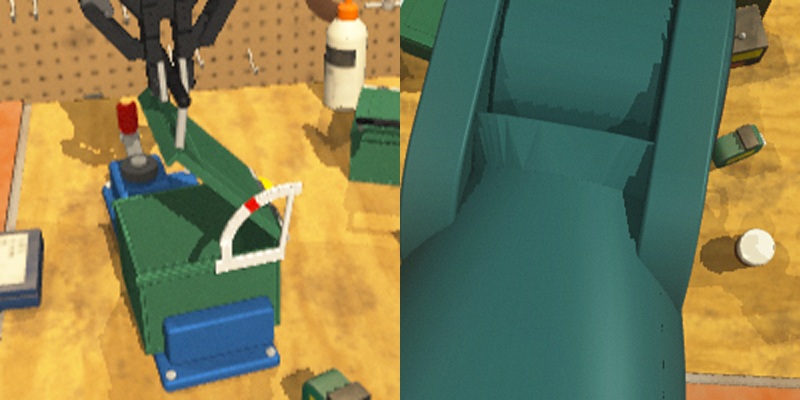

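The bar is gripped at (178,85) with 58 N, the lid is steady at about 0.87 rad, and the bin, tape and jar have not moved. I'm handing in.

```bash
python3 -c "
from workcell import ticket
print(ticket.close_job())"
```

```text
the job is handed in; nothing more can be done
None
```

I handed the job in (no result was shown): the bin is clamped with about 15 N at the knob, the lid went past its balance point to about 1.11 rad, and it is now held in the gripper at about 0.87 rad, all by my own readings.

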